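# Drive a stuck lens spacer out of its barrel with a drift

### The job

Take the long-shanked drift from the rack, put its shank down the barrel that is clamped in the small stand, and drive the stuck white spacer out of the bore all the way down onto the ledge below it. Bed it there with a firm but measured push on the drift of about 20 newtons, held for half a second, never letting the drift bear on the spacer or barrel with more than 28 newtons; then hang the drift back in its hole in the rack, guard down on the plate. Leave the short drift hanging and do not push the other things about.

Things in the scene. Friction and masses are not known exactly. Their poses are not given: they have to be found in the camera images.
- stand: Press-out stand, fixed. Origin at the centre of the underside of its grey base plate (120 x 110 x 12 mm), z up. A vertical steel column (18 mm dia, 94 mm high) stands 43 mm along its +x and carries an aluminium clamp ring (46 mm outside, 58 to 74 mm above the table) whose vertical axis passes through the origin. The ring holds the barrel.
- bore_axis (a point): On the bore's vertical axis, 66 mm above the table. The barrel is a dark steel tube, 32 mm outside, bore 20 mm dia, 44 mm long. How high it is clamped was not measured: its mouth (upper rim) is 88 to 108 mm above the table. A ledge (disc on three struts, part of the barrel) hangs below, its face 68 mm under the mouth, so a bedded spacer's top is 50 mm under the mouth.
- spacer (a joint): Spacer: white plastic ring, 19 mm outside, 8 mm hole, 18 mm long. Value: m driven down. 0: top face 12 mm under the mouth; starts at 0 to 0.006. Above 0.032 it is wholly out of the bore; 0.038 is bedded on the ledge, a rigid stop. Slides stiffly at about 9 N (plus 60 N per m/s) with no change of feel until the stop, and stays where left.
- drift: Long drift, loose, about 0.16 kg: steel shank 14 mm dia, 75 mm long, under a round guard (34 mm dia, 8 mm thick), under a black handle (20 mm dia, 8 to 64 mm above the origin). Origin on the axis at the guard's underside, z up along the handle. Hangs in one rack hole, guard on the plate. Held with fingertips just above the guard, the guard takes the push.
- drift_tip (a point): Centre of the flat, chamfered end of the long drift's shank, 75 mm below its origin.
- short_drift: A drift of the same make with a shank of only 40 mm, too short for this job; hangs in the other rack hole. Same origin and axes.
- rack: Drift rack, fixed: an aluminium plate 60 mm (its x) by 136 mm (its y), 8 mm thick, upper face 85 mm above the table, on two end walls, open below, front and back. Origin at the centre of its footprint on the table, z up.
- hole_a (a point): Centre of the rack's through-hole at its -y end, at the level of the plate's upper face; 17 mm diameter with chamfered rim, 30 mm from the plate's centre.
- hole_b (a point): The same at the +y end of the plate, 60 mm from the other hole.
- small_beaker: Bystander: clear small beaker, 48 mm dia, 58 mm high; origin under its centre.
- brown_vial: Bystander: brown vial with black cap, 38 mm dia, 99 mm high; origin under its centre.
- dish: Bystander: flat round dish, 72 mm dia, 15 mm high; origin under its centre.
- tweezers: Bystander: steel tweezers lying flat, 138 mm long, 9 mm high.
- tape: Bystander: roll of tape lying flat, 64 mm dia, 19 mm high; origin under its centre.
Mind the look-alikes: they are no part of the job. What is shaped like the stand but purple is not meant.

How it is judged:
By the outcome, as a careful person would: the job done as asked, in the order asked, and still so for the second after the job is handed in, with the robot touching nothing.
It also fails if it takes over 67 s, if anything falls off the work surface, if the arm or the gripper's body presses on something with over 40 N, if the wrist force passes 120 N, or if a joint passes its speed limit or range.

### The arm

A 6-joint arm with a two-finger parallel gripper is mounted at the origin on a cart in front of the work surface, level with it; the furniture and walls round the work are solid. World frame = base frame: x ahead of the robot, y to its left, z up, the work surface at z = 0. Lengths are in mm, angles in degrees, forces in N, time in s.
With the tool pointing down it reaches from about 275 to 1000 mm from the base axis. Payload 8.4 kg.
Tool frame: the origin (TCP) lies midway between the tips of the shut fingers; the grasp point (between the pads) lies 19 mm behind it; x points along the fingers, z is the direction in which the jaws open and shut, and the axes are right-handed (so a half turn about x gives the same grasp; the last joint's range is limited). The gripper opens to 85 mm and grips with 20 to 120 N. Pads are 22 mm wide; open, the fingers measure 114 mm over their backs; the gripper's body (76 mm by 85 mm) begins 54 mm behind the grasp point. The pads swing forward as they close: fully open they stand 13 mm farther back than shut.
Start: joints at [-72.101, 20.225, 93.587, -0, 66.188, -0.138], TCP at [193.515, -594.289, 231.281] pointing down, gripper open.
Joint ranges: [-150.9, 150.9], [-52.94, 120.26], [3.33, 152.33], [-74.26, 254.26], [0, 154.13], [-172.89, 172.89]. Speed limits (degrees/s): [127.2, 127.2, 159.86, 180, 180, 180].

### API

Orientations are given as [roll, pitch, yaw] about the fixed x, y, z axes, in that order (R = Rz(yaw) Ry(pitch) Rx(roll)).
In Python, from plant import ctrl gives the robot as it stands. The module is installed in compiled form; this text tells all that it offers.
- The arm moves only by the tool send_rows, never from a script. Its argument "steps" is a list that holds one entry, the list of rows, each a list of 7 numbers: the shift along the tool's x, y, z in m, then the turn, a rotation vector about the tool's x, y, z in units of 6 degrees (1.0 is 6 degrees), then the closure, from 0 (fully open) to 1 (shut). A call has 1 to 10 rows; each row is the pose to reach, as a shift and turn from the pose commanded when the call began, along the tool's axes at that moment; what a row does not reach only later rows make up. A row lasts 1/8 s, in which the tool goes at most 62.5 mm and 10.7 degrees, less where a joint would pass 70% of its speed; a pose out of reach is approached as far as the arm can. A call with a gripper value outside its range is refused whole. The fingers move at their own pace and stop on an object; the grip force is fixed at half the most. Time passes only in rows, so rows that repeat a pose let the fingers close. It gives the time, the measured TCP pose, the force and the opening at its end, in the units of the state.
- ctrl.state(): the state, without advancing time (a new reading comes with each control period).
- ctrl.read_camera(name): name is "scene" or "top" or "wrist"; returns a dict with "image" (384x512x3 uint8, blue, green, red), "range_z" (384x512 float32, mm along the optical axis (not along the pixel's ray), 0 where there is no reading), "fx", "fy", "cx", "cy" (pixels), "cam_to_world" (4x4, takes a point from camera to world coordinates); the wrist camera has in their place "hand_eye" (4x4, takes a point from camera to tool coordinates, whose origin is the TCP and whose axes are the tool frame's). Camera axes: x right, y down, z forward; pixel columns grow to the right and rows downward; lengths in mm; the calibration is good to about 2 mm. A picture is of the moment at which its call begins: read the wrist's pose just before it.
- ctrl.finish_job(): hands the job in, once; it reports no verdict.
The state is a dict: "time_s": time; "joint_pos": joint angles; "qvel": joint speeds; "tau": joint torques, N m; "tcp_pos": TCP position; "ee_rot": TCP orientation; "force": force on the tool from outside, world axes, zero at the start; "wrist_torque": the same for the moment, N m; "opening": finger opening in mm.
Only numpy, scipy, OpenCV 4.12 (cv2) and the standard library are available. Lean on these libraries where they do the work, as an engineer would, in place of code of your own. Each camera call takes 0.05 s, during which the arm holds its last target.

## Working session

There is one attempt and no reset: what is moved stays moved. The work goes in short steps, Python scripts to look and compute and a tool call to move; the robot and the scene stay as the last step left them, time stands still between calls to the robot, and variables do not carry over. Pictures are saved under pics/ and viewed, and the job is handed in when it is done.

Besides the shell and the picture viewer there is one more tool, called as name(argument=value, ...) on one line, values as JSON. send_rows: Moves the arm, as the interface text tells. Its arguments: {"type":"object","properties":{"steps":{"type":"array"}},"required":["steps"]}

```bash
mkdir -p pics
python3 - <<'E'
from plant import ctrl
import cv2,numpy as np
s=ctrl.state()
for k,v in s.items(): print(k,np.round(v,3).tolist())
for n in ["scene","top","wrist"]:
    c=ctrl.read_camera(n); cv2.imwrite(f"pics/{n}0.png",c["image"]); np.savez(f"{n}0.npz",**c)
    print(n,c["fx"],c["fy"],c["cx"],c["cy"]); print(np.round(c.get("cam_to_world",c.get("hand_eye")),3).tolist())
E
```

```text
time_s 0.0
joint_pos [-72.102, 20.263, 93.631, 0.0, 66.188, -0.137]
qvel [-0.02, 0.012, 0.024, 0.052, 0.018, -0.085]
tau [0.002, -60.524, -34.207, 0.0, 0.009, -0.0]
tcp_pos [193.354, -593.812, 230.534]
ee_rot [179.691, 89.917, 107.726]
force [0.208, 0.212, -0.066]
wrist_torque [0.047, -0.078, -0.056]
opening 85.554
scene 415.0587054064523 415.0587054064523 263.4096393337088 191.29689940693126
[[0.946, 0.291, -0.146, 700.067], [0.325, -0.833, 0.447, -447.3], [0.009, -0.47, -0.882, 1016.45], [0.0, 0.0, 0.0, 1.0]]
top 373.3425621275616 373.3425621275616 256.99367276977284 189.58244164805285
[[0.012, -0.986, 0.167, 397.059], [-0.999, -0.018, -0.035, 30.607], [0.037, -0.166, -0.985, 908.171], [0.0, 0.0, 0.0, 1.0]]
wrist 343.80679884848996 343.80679884848996 260.53418186763105 189.87413340278235
[[0.0, -0.303, 0.953, -141.71], [-0.0, -0.953, -0.303, 76.598], [1.0, -0.0, -0.0, 0.92], [0.0, 0.0, 0.0, 1.0]]
```

View pics/scene0.png

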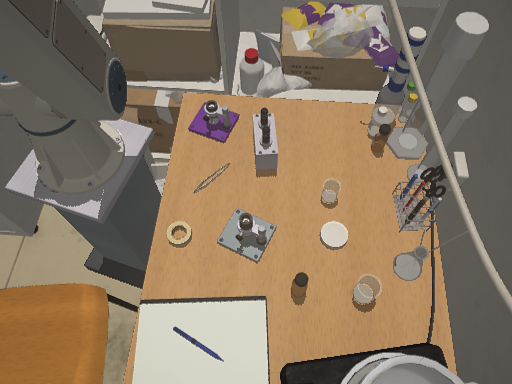

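View pics/top0.png

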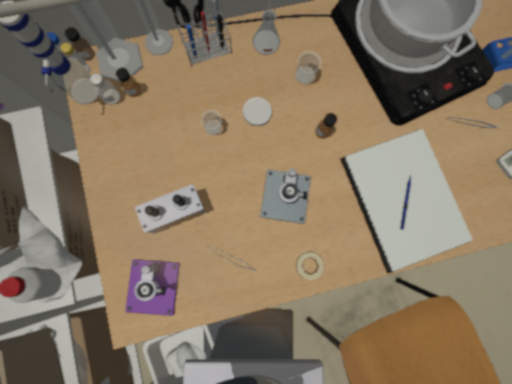

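View pics/wrist0.png

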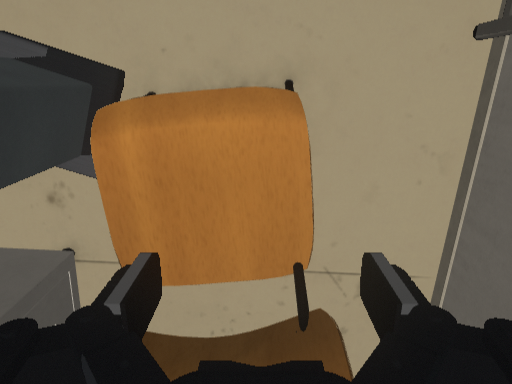

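The candidates in the top view are:
- **Stands:** grey at (287,195), which is the one I want. The purple one at (152,287) is the decoy.
- **Drifts:** two in the rack, at (154,211) and (180,200). I'll tell long from short by their shanks in the scene view.

Next I'll enlarge crops and measure.

```bash
cat > h.py <<'E'
import numpy as np,cv2
def pts(f):
    c=np.load(f) if isinstance(f,str) else f
    z=c["range_z"]; v,u=np.mgrid[0:384,0:512]
    P=np.stack([(u-c["cx"])*z/c["fx"],(v-c["cy"])*z/c["fy"],z],-1).astype(float)
    T=c["cam_to_world"]; W=P@T[:3,:3].T+T[:3,3]; W[z<=0]=np.nan
    return W
E
python3 - <<'E'
from h import *
W={n:pts(n+"0.npz") for n in ["scene","top"]}
for n,r in [("scene",(245,95,285,180)),("scene",(215,205,280,265)),("top",(130,180,210,235)),("top",(255,165,320,225))]:
    im=np.load(n+"0.npz")["image"]; a=im[r[1]:r[3],r[0]:r[2]]
    k=7; cv2.imwrite(f"pics/c_{n}_{r[0]}.png",cv2.resize(a,None,fx=k,fy=k,interpolation=cv2.INTER_CUBIC))
for n in W:
    w=W[n]
    # table height
    m=(w[...,0]>200)&(w[...,0]<900)&(abs(w[...,1])<500)&(abs(w[...,2])<15); print(n,"table z",np.nanmedian(w[...,2][m]))
    for (u,v) in ([(264,113),(265,130),(246,218),(246,235),(266,150)] if n=="scene" else [(154,211),(180,200),(170,208),(290,188),(287,195),(275,200)]):
        print(n,u,v,np.round(w[v,u],1))
E
```

```text
scene table z 1.784666598533022
scene 264 113 [482.4 213.2 150. ]
scene 265 130 [502.5 162.4 149.4]
scene 246 218 [531.  -61.9  90.8]
scene 246 235 [537.6 -84.4  38.8]
scene 266 150 [512.1 144.9  86.8]
top table z 1.451520068885543
top 154 211 [478.8 213.9 140.1]
top 180 200 [501.5 161.1 146.4]
top 170 208 [491.7 192.4  86.2]
top 290 188 [540.7 -72.   89.4]
top 287 195 [522.  -63.1 107.3]
top 275 200 [523.6 -44.8  14.8]
```

Run:
```python
import cv2,numpy as np
a=cv2.imread("pics/c_scene_245.png");b=cv2.imread("pics/c_scene_215.png");print(a.shape,b.shape)
h=max(a.shape[0],b.shape[0]);f=lambda x:cv2.copyMakeBorder(x,0,h-x.shape[0],0,0,0)
cv2.imwrite("pics/cs.png",np.hstack([f(a),f(b)]))
a=cv2.imread("pics/c_top_130.png");b=cv2.imread("pics/c_top_255.png")
h=max(a.shape[0],b.shape[0])
cv2.imwrite("pics/ct.png",cv2.resize(np.hstack([f(a),f(b)]),None,fx=.75,fy=.75))
```

```text
(595, 280, 3) (420, 455, 3)
```

View pics/cs.png

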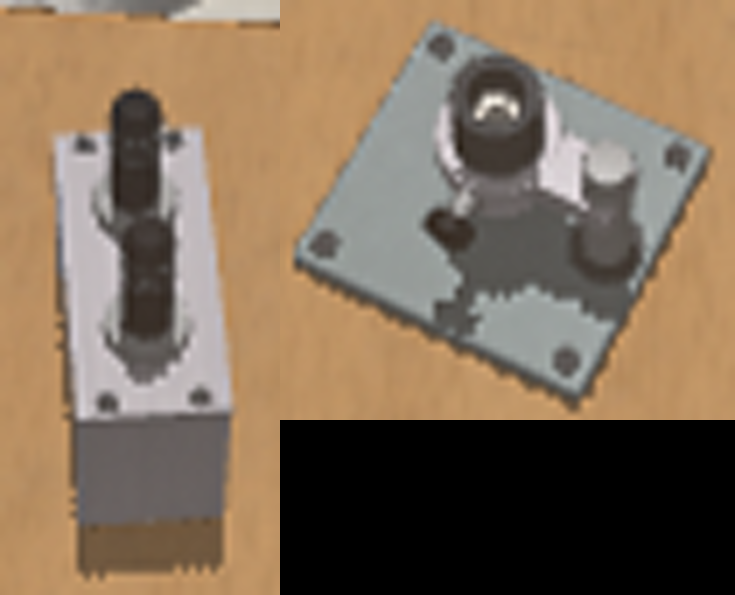

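View pics/ct.png

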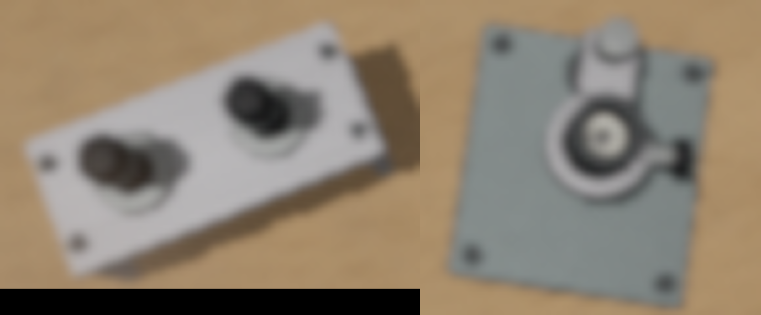

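```bash
cat >> h.py <<'E'
from scipy.spatial.transform import Rotation as Ro
def R_of(rpy): return Ro.from_euler("xyz",rpy,degrees=True).as_matrix()
def plan(p0,R0,p1,R1):
    d=R0.T@(np.array(p1)-np.array(p0)); rv=Ro.from_matrix(R0.T@R1).as_rotvec(degrees=True)
    return d/1000, rv/6
E
python3 - <<'E'
from h import *
R=R_of([179.691,89.917,107.726]); print(np.round(R,3))
W=pts("top0.npz");S=pts("scene0.npz")
for nm,w in [("top",W),("scene",S)]:
    for c in [(480,213),(501,162)]:
        m=(np.hypot(w[...,0]-c[0],w[...,1]-c[1])<22)&(w[...,2]>135)&(w[...,2]<160); q=w[m]; print(nm,"handle top",m.sum(),q.mean(0).round(1))
        m=(np.hypot(w[...,0]-c[0],w[...,1]-c[1])<26)&(w[...,2]>91)&(w[...,2]<98); q=w[m]; print("guard",m.sum(),q.mean(0).round(1))
    m=(np.hypot(w[...,0]-490,w[...,1]-187)<85)&(abs(w[...,2]-85.5)<3.5); q=w[m][:,:2].astype(np.float32); print("plate",cv2.minAreaRect(q))
    m=(np.hypot(w[...,0]-522,w[...,1]+63)<25)&(w[...,2]>80)&(w[...,2]<120); q=w[m]; print("barrel",len(q),np.percentile(q[:,2],[10,50,90,98]).round(1)); 
    r=q[q[:,2]>np.percentile(q[:,2],98)-6]; print(r.mean(0),r.min(0),r.max(0)); print(cv2.minEnclosingCircle(r[:,:2].astype(np.float32)))
    m=(np.hypot(w[...,0]-540,w[...,1]+50)<110)&(abs(w[...,2]-13)<4); print("base",cv2.minAreaRect(w[m][:,:2].astype(np.float32)))
E
```

```text
[[-0.     0.951  0.31 ]
 [ 0.001  0.31  -0.951]
 [-1.     0.    -0.001]]
top handle top 92 [480.1 222.4 147.7]
guard 91 [478.5 218.9  94.4]
top handle top 85 [503.7 168.  147.9]
guard 90 [501.3 165.2  94.1]
plate ((492.8415222167969, 196.9928741455078), (61.019447326660156, 136.26336669921875), 23.61281967163086)
barrel 165 [ 87.9 103.7 109.  110.1]
[531.76682399 -67.5125783  107.83144941] [519.47194698 -85.06523736 104.11305752] [546.34768354 -54.2195156  112.1173293 ]
((534.572021484375, -69.37967681884766), 15.728302955627441)
base ((534.9647216796875, -69.29330444335938), (109.83814239501953, 120.20149993896484), 82.50370025634766)
scene handle top 54 [480.1 219.7 146.9]
guard 46 [477.7 219.   94.4]
scene handle top 56 [503.7 165.5 146.8]
guard 55 [505.5 162.4  94.6]
plate ((491.0102844238281, 195.80599975585938), (60.121437072753906, 140.4254913330078), 23.416709899902344)
barrel 124 [ 89.4 105.3 110.1 111.5]
[530.56348185 -69.16984453 108.44160646] [518.43778537 -86.01325112 105.52581047] [545.10692409 -55.02335604 111.93491033]
((532.8850708007812, -70.67203521728516), 15.712753295898438)
base ((532.9089965820312, -70.67817687988281), (111.0499496459961, 120.15119171142578), 82.10604095458984)
```

```bash
cat >> h.py <<'E'
def Rdown(yd,tilt=0):
    # tool x down; tool y at heading yd (deg). tilt: rotate so tool x leans away from tool y heading (outward -y)
    y=np.array([np.cos(np.radians(yd)),np.sin(np.radians(yd)),0]); x=np.array([0,0,-1.]); 
    R=np.stack([x,y,np.cross(x,y)],1)
    return Ro.from_rotvec(R[:,2]*np.radians(-tilt)).as_matrix()@R
HE=np.load("wrist0.npz")["hand_eye"]
E
python3 - <<'E'
from h import *
p0=[193.515,-594.289,231.281];R0=Rdown(18.04)
print(np.round(plan(p0,R0,[380,-150,250],Rdown(118.04)),3))
R1=Rdown(203.5,25); cam=R1@HE[:3,:3]; print("dir",cam[:,2])
P=np.array([492,196,50])-320*cam[:,2]; T=P-R1@HE[:3,3]; print(P,T)
print(np.round(plan([380,-150,250],Rdown(118.04),T,R1),3))
E
```

```text
[[ -0.019   0.315  -0.365]
 [-16.667  -0.     -0.   ]]
dir [ 0.62123429  0.26990546 -0.73567588]
[293.20502641 109.63025414 285.41628124] [412.15726875 160.34901375 189.35519295]
[[  0.061   0.259   0.174]
 [-13.999  -3.103  -3.36 ]]
```

send_rows(steps=[[[-0.002, 0.0315, -0.0365, -1.667, 0, 0, 0], [-0.004, 0.063, -0.073, -3.333, 0, 0, 0], [-0.006, 0.0945, -0.1095, -5, 0, 0, 0], [-0.008, 0.126, -0.146, -6.667, 0, 0, 0], [-0.01, 0.1575, -0.1825, -8.333, 0, 0, 0], [-0.012, 0.189, -0.219, -10, 0, 0, 0], [-0.014, 0.2205, -0.2555, -11.667, 0, 0, 0], [-0.016, 0.252, -0.292, -13.333, 0, 0, 0], [-0.018, 0.2835, -0.3285, -15, 0, 0, 0], [-0.019, 0.315, -0.365, -16.667, 0, 0, 0]]])

```text
time_s: 1.4
tcp_pos: [380.4, -148.2, 250.5]
ee_rot: [-48.2, 90.0, -19.8]
force: [1.0, -0.8, 0.3]
opening: 85.1
```

send_rows(steps=[[[0.006, 0.026, 0.0174, -1.4, -0.31, -0.336, 0], [0.012, 0.052, 0.0348, -2.8, -0.62, -0.672, 0], [0.018, 0.078, 0.0522, -4.2, -0.93, -1.008, 0], [0.024, 0.104, 0.0696, -5.6, -1.24, -1.344, 0], [0.03, 0.13, 0.087, -7, -1.55, -1.68, 0], [0.036, 0.155, 0.104, -8.4, -1.86, -2.016, 0], [0.042, 0.181, 0.122, -9.8, -2.17, -2.352, 0], [0.048, 0.207, 0.139, -11.2, -2.48, -2.688, 0], [0.055, 0.233, 0.157, -12.6, -2.79, -3.024, 0], [0.061, 0.259, 0.174, -14, -3.1, -3.36, 0]]])

```text
time_s: 2.65
tcp_pos: [411.6, 161.8, 189.1]
ee_rot: [-90.2, 64.9, 23.6]
force: [0.4, 0.8, -0.4]
opening: 85.7
```

```bash
cat >> h.py <<'E'
def shot(name):
    from plant import ctrl
    s=ctrl.state(); c=ctrl.read_camera("wrist")
    T=np.eye(4);T[:3,:3]=R_of(s["ee_rot"]);T[:3,3]=s["tcp_pos"]
    c=dict(c); c["cam_to_world"]=T@c["hand_eye"]; np.savez(name+".npz",**c)
    cv2.imwrite(f"pics/{name}.png",cv2.resize(c["image"],(768,576),interpolation=cv2.INTER_CUBIC))
    print({k:np.round(s[k],2).tolist() for k in ["time_s","joint_pos","tcp_pos","ee_rot","force","opening"]}); return c
E
python3 -c "
from h import *
shot('w1')"
```

```text
{'time_s': 2.65, 'joint_pos': [20.11, -4.62, 134.31, 3.47, 25.33, -96.5], 'tcp_pos': [411.61, 161.76, 189.09], 'ee_rot': [-90.2, 64.94, 23.61], 'force': [0.36, 0.81, -0.36], 'opening': 85.69}
```

View pics/w1.png

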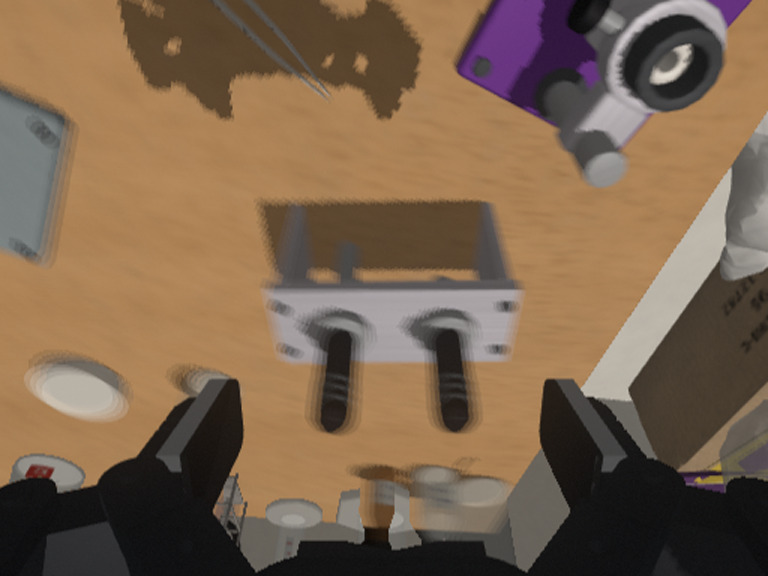

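The picture shows the left drift with a long shank below the plate at (347,260). The right one shows only a stub at (443,278). Left in this view is the stand side (−y), so the long drift should be the one near (504,168). I'll check that against the range data in a close crop.

Run:
```python
from h import *
W=pts("w1.npz"); im=np.load("w1.npz")["image"]
cv2.imwrite("pics/w1c.png",cv2.resize(im[125:295,165:360],None,fx=4,fy=4,interpolation=cv2.INTER_CUBIC))
for u,v in [(347,250),(347,265),(443,278),(335,415),(455,415),(338,345),(450,345),(390,345),(400,320)]: print(u,v,W[int(v/1.5),int(u/1.5)].round(1))
w=W
for c in [(480,223),(504,168)]:
    for lo,hi in [(141,153),(90,97),(100,140)]:
        m=(np.hypot(w[...,0]-c[0],w[...,1]-c[1])<24)&(w[...,2]>lo)&(w[...,2]<hi); q=w[m]; print(c,lo,m.sum(),q.mean(0).round(1))
m=(np.hypot(w[...,0]-490,w[...,1]-196)<85)&(abs(w[...,2]-85.5)<3.5); print("plate",cv2.minAreaRect(w[m][:,:2].astype(np.float32)),np.median(w[m][:,2]))
# shank
m=(np.hypot(w[...,0]-490,w[...,1]-196)<62)&(w[...,2]>8)&(w[...,2]<70)&(np.abs((w[...,0]-492)*.917+(w[...,1]-196.5)*.4)<14); q=w[m]
t=(q[:,0]-492)*.4-(q[:,1]-196.5)*.917
for lo in range(-56,56,8):
    k=(t>=lo)&(t<lo+8); print(lo,k.sum(), (q[k][:,2].min().round(1),q[k][:,2].max().round(1)) if k.any() else "")
```

```text
347 250 [496.9 166.5  20.6]
347 265 [496.4 167.4  35.8]
443 278 [472.8 222.4  47.9]
335 415 [495.3 168.5 146.3]
455 415 [470.9 219.6 147.3]
338 345 [493.4 166.  105.8]
450 345 [469.5 220.5 105.6]
390 345 [505.2 201.4  84.2]
400 320 [482.7 197.   84.6]
(480, 223) 141 444 [475.4 218.5 145.8]
(480, 223) 90 552 [473.2 217.4  92.2]
(480, 223) 100 1071 [472.5 216.7 121.6]
(504, 168) 141 446 [499.  164.6 145.8]
(504, 168) 90 549 [496.4 163.8  92.1]
(504, 168) 100 1082 [495.6 163.7 121.4]
plate ((490.7193298339844, 193.15753173828125), (61.88058853149414, 136.5012664794922), 23.533336639404297) 83.87912204866092
-56 0 
-48 0 
-40 3 (np.float64(45.8), np.float64(47.1))
-32 26 (np.float64(45.5), np.float64(50.6))
-24 7 (np.float64(46.1), np.float64(49.5))
-16 0 
-8 0 
0 0 
8 0 
16 0 
24 183 (np.float64(10.8), np.float64(48.5))
32 172 (np.float64(10.3), np.float64(48.9))
40 0 
48 0
```

View pics/w1c.png

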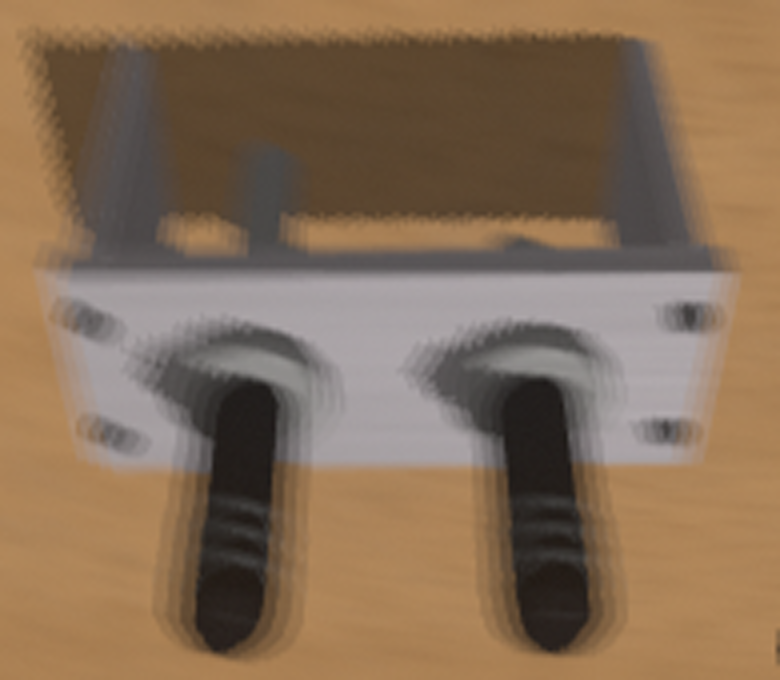

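Confirmed: the long shank reaches down to z of about 10 at the −y-side hole, and the short one ends at about 46. I'll go above the long drift with the jaws across the plate and refine its position there.

Run:
```python
from h import *
from plant import ctrl
s=ctrl.state(); print(s["tcp_pos"],s["ee_rot"])
R1=Rdown(203.5,25)
print(np.round(plan([412.16,160.35,189.36],R1,[503.7,168.5,200],Rdown(113.5)),4))
print(np.round(plan(s["tcp_pos"],R_of(s["ee_rot"]),[503.7,168.5,200],Rdown(113.5)),4))
```

```text
[411.45963118 163.26036342 188.37467755] [-90.35529129  64.89615785  23.85856934]
[[ 0.0272 -0.0835 -0.029 ]
 [14.74    3.2678  3.2678]]
[[ 0.0262 -0.083  -0.033 ]
 [14.8544  3.2869  3.2868]]
```

```bash
cat >> h.py <<'E'
import json
def adv(p,R,row):
    d=np.array(row[:3])*1000; return np.array(p)+R@d, R@Ro.from_rotvec(np.array(row[3:6])*6,degrees=True).as_matrix()
E
python3 - <<'E'
from h import *
from plant import ctrl
p,R=adv([193.515,-594.289,231.281],Rdown(18.04),[-0.019,0.315,-0.365,-16.667,0,0]); print(p)
p,R=adv(p,R,[.061,.259,.174,-14,-3.1,-3.36]); print(p,Ro.from_matrix(R).as_euler("xyz",degrees=True))
for i in range(3):
    s=ctrl.state();print(s["tcp_pos"].round(2) if hasattr(s["tcp_pos"],"round") else s["tcp_pos"],s["ee_rot"],s["qvel"],s["force"])
E
```

```text
[ 379.99625142 -149.68272151  250.281     ]
[411.80847505 160.71215993 189.281     ] [-90.03826951  65.01156021  23.47071323]
[411.46 163.26 188.37] [-90.35529129  64.89615785  23.85856934] [-2.37928707 -1.15016325 -0.46355329 -2.34248616  5.60039968  9.52264071] [-0.18688379 -0.14026085 -0.22844955]
[411.46 163.26 188.37] [-90.35529129  64.89615785  23.85856934] [-2.37928707 -1.15016325 -0.46355329 -2.34248616  5.60039968  9.52264071] [-0.18688379 -0.14026085 -0.22844955]
[411.46 163.26 188.37] [-90.35529129  64.89615785  23.85856934] [-2.37928707 -1.15016325 -0.46355329 -2.34248616  5.60039968  9.52264071] [-0.18688379 -0.14026085 -0.22844955]
```

send_rows(steps=[[[0.003, -0.009, -0.003, 1.637, 0.363, 0.363, 0], [0.006, -0.018, -0.006, 3.275, 0.726, 0.726, 0], [0.009, -0.027, -0.009, 4.913, 1.089, 1.089, 0], [0.012, -0.037, -0.013, 6.55, 1.452, 1.452, 0], [0.015, -0.046, -0.016, 8.189, 1.815, 1.815, 0], [0.018, -0.055, -0.019, 9.827, 2.178, 2.178, 0], [0.021, -0.064, -0.022, 11.464, 2.541, 2.541, 0], [0.024, -0.074, -0.026, 13.1, 2.905, 2.905, 0], [0.0272, -0.0836, -0.0295, 14.74, 3.268, 3.268, 0], [0.0272, -0.0836, -0.0295, 14.74, 3.268, 3.268, 0]]])

```text
time_s: 3.95
tcp_pos: [504.7, 168.1, 199.8]
ee_rot: [-111.0, 90.0, -87.6]
force: [-0.4, -0.7, -0.9]
opening: 85.5
```

send_rows(steps=[[[0, 0, 0, 0, 0, 0, 0], [0, 0, 0, 0, 0, 0, 0], [0, 0, 0, 0, 0, 0, 0], [0, 0, 0, 0, 0, 0, 0], [0, 0, 0, 0, 0, 0, 0]]])

```text
time_s: 4.58
tcp_pos: [503.6, 168.5, 200.0]
ee_rot: [-98.5, 90.0, -74.9]
force: [-0.6, 0.9, 0.3]
opening: 85.2
```

Run:
```python
from h import *
p,R=adv([411.808,160.712,189.281],Rdown(203.47,25.01),[0.0272,-0.0836,-0.0295,14.74,3.268,3.268]); print("nom",p,Ro.from_matrix(R).as_euler("xyz",degrees=True),R.round(3))
shot('w2'); W=pts("w2.npz"); w=W
m=(np.hypot(w[...,0]-492,w[...,1]-196)<85)&(abs(w[...,2]-85.5)<4); print("plate",cv2.minAreaRect(w[m][:,:2].astype(np.float32)),np.median(w[m][:,2]))
for c in [(503.7,168.5),(480,223)]:
    for lo,hi in [(142,155),(89,98)]:
        m=(np.hypot(w[...,0]-c[0],w[...,1]-c[1])<24)&(w[...,2]>lo)&(w[...,2]<hi); q=w[m]; print(c,lo,m.sum(),q.mean(0).round(1),cv2.minEnclosingCircle(q[:,:2].astype(np.float32)))
```

```text
nom [503.59842655 168.40578341 199.9755449 ] [-3.76723924e-02  8.99916297e+01  2.34323524e+01] [[ 0.    -0.398  0.917]
 [ 0.     0.917  0.398]
 [-1.    -0.     0.   ]]
{'time_s': 4.58, 'joint_pos': [18.35, 13.85, 106.88, -0.02, 59.28, -5.16], 'tcp_pos': [503.58, 168.49, 200.05], 'ee_rot': [-98.47, 89.98, -74.95], 'force': [-0.65, 0.91, 0.34], 'opening': 85.17}
plate ((491.19970703125, 193.39686584472656), (60.240074157714844, 136.17002868652344), 23.444787979125977) 84.05895380074253
(503.7, 168.5) 142 756 [502.4 167.7 146.8] ((502.9832763671875, 166.46339416503906), 9.946544647216797)
(503.7, 168.5) 89 727 [500.6 172.   92. ] ((503.04693603515625, 166.5073699951172), 16.840110778808594)
(480, 223) 142 950 [479.  221.5 147. ] ((479.24407958984375, 221.19381713867188), 9.906121253967285)
(480, 223) 89 731 [476.7 226.7  91.9] ((479.096923828125, 221.12966918945312), 16.92646598815918)
```

View pics/w2.png

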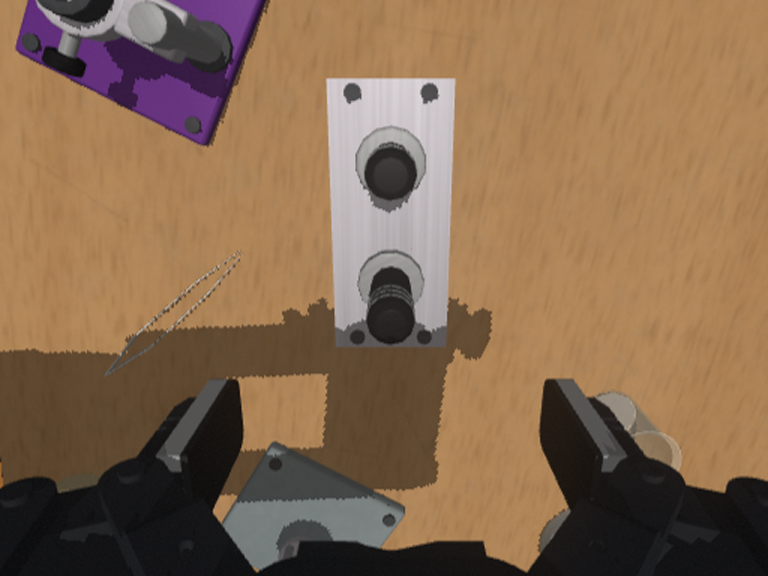

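The wrist view shows the long drift's handle top at (390,320) and the short one at (390,175). The jaws are centred on column 390, so I can go straight down and grip just above the guard.

send_rows(steps=[[[0.02, 0, 0, 0, 0, 0, 0], [0.045, 0, 0, 0, 0, 0, 0], [0.07, -0.0005, 0, 0, 0, 0, 0], [0.09, -0.0005, 0, 0, 0, 0, 0], [0.1, -0.0005, 0, 0, 0, 0, 0], [0.105, -0.0005, 0, 0, 0, 0, 0], [0.105, -0.0005, 0, 0, 0, 0, 0], [0.105, -0.0005, 0, 0, 0, 0, 0]]])

```text
time_s: 5.62
tcp_pos: [504.3, 168.1, 95.6]
ee_rot: [-21.1, 89.9, 2.5]
force: [0.2, 0.3, -0.0]
opening: 85.5
```

send_rows(steps=[[[0, 0, 0, 0, 0, 0, 0.5], [0, 0, 0, 0, 0, 0, 1], [0, 0, 0, 0, 0, 0, 1], [0, 0, 0, 0, 0, 0, 1], [0, 0, 0, 0, 0, 0, 1], [0, 0, 0, 0, 0, 0, 1], [0, 0, 0, 0, 0, 0, 1]]])

```text
time_s: 6.5
tcp_pos: [503.8, 168.0, 95.2]
ee_rot: [-119.8, 90.0, -96.3]
force: [-2.4, -0.9, 5.7]
opening: 18.4
```

Run:
```python
from h import *
shot('w3')
```

```text
{'time_s': 6.5, 'joint_pos': [18.29, 22.02, 111.5, -0.02, 46.49, -5.2], 'tcp_pos': [503.84, 167.98, 95.17], 'ee_rot': [-119.82, 89.98, -96.32], 'force': [-2.4, -0.89, 5.74], 'opening': 18.45}
```

View pics/w3.png

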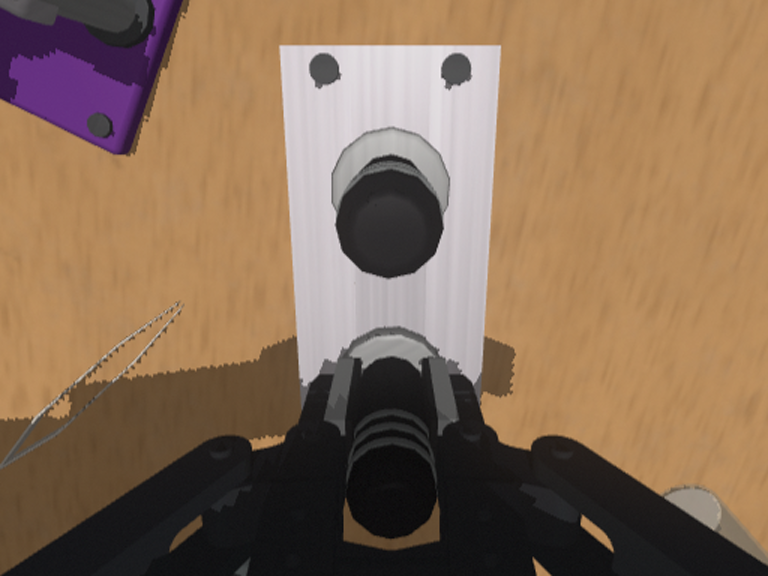

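The drift is gripped: the opening is 18.4 mm and the fingertips sit just above the guard. Next I'll lift it and carry it to a viewing spot beside the barrel.

send_rows(steps=[[[-0.005, 0, 0, 0, 0, 0, 1], [-0.015, 0, 0, 0, 0, 0, 1], [-0.03, 0, 0, 0, 0, 0, 1], [-0.05, 0, 0, 0, 0, 0, 1], [-0.07, 0, 0, 0, 0, 0, 1], [-0.09, 0, 0, 0, 0, 0, 1], [-0.11, 0, 0, 0, 0, 0, 1], [-0.12, 0, 0, 0, 0, 0, 1]]])

```text
time_s: 7.55
tcp_pos: [504.4, 168.2, 216.9]
ee_rot: [-13.4, 89.9, 10.1]
force: [0.0, 0.1, -1.6]
opening: 18.5
```

send_rows(steps=[[[0, -0.02, -0.005, 0, 0, 0, 1], [0, -0.055, -0.014, 0, 0, 0, 1], [0, -0.095, -0.023, 0, 0, 0, 1], [0, -0.135, -0.033, 0, 0, 0, 1], [0, -0.175, -0.043, 0, 0, 0, 1], [0, -0.215, -0.053, 0, 0, 0, 1], [0, -0.25, -0.062, 0, 0, 0, 1], [0, -0.27, -0.067, 0, 0, 0, 1], [0, -0.27, -0.067, 0, 0, 0, 1], [0, -0.27, -0.067, 0, 0, 0, 1]]])

```text
time_s: 8.8
tcp_pos: [549.8, -105.5, 214.9]
ee_rot: [136.4, 90.0, 159.9]
force: [-0.1, 0.2, -2.8]
opening: 19.3
```

send_rows(steps=[[[0, 0, 0, 0, 0, 0, 1], [0, 0, 0, 0, 0, 0, 1], [0, 0, 0, 0, 0, 0, 1]]])

```text
time_s: 9.18
tcp_pos: [550.1, -105.9, 215.1]
ee_rot: [-122.9, 90.0, -99.4]
force: [0.7, -0.2, -2.6]
opening: 18.4
```

Run:
```python
from h import *
shot('w4')
```

```text
{'time_s': 9.18, 'joint_pos': [-11.04, 15.44, 102.57, -0.02, 61.99, -34.57], 'tcp_pos': [550.09, -105.9, 215.1], 'ee_rot': [-122.9, 89.98, -99.36], 'force': [0.71, -0.21, -2.58], 'opening': 18.43}
```

View pics/w4.png

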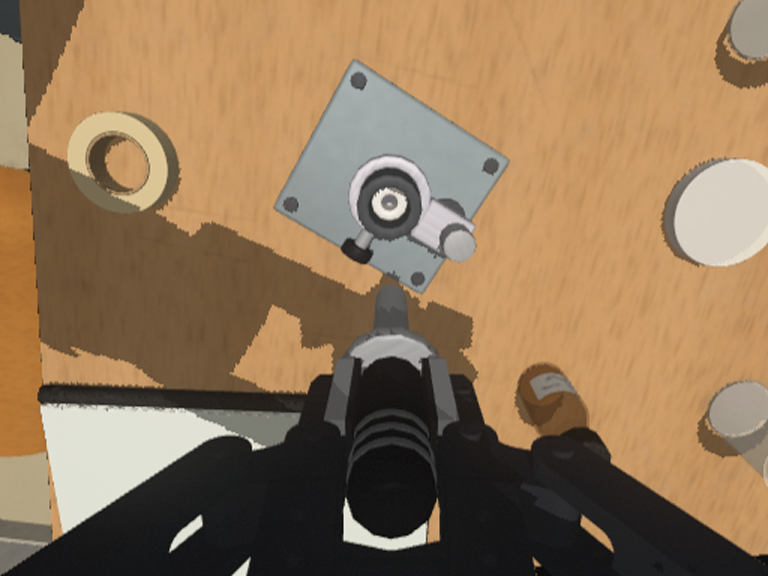

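The view shows the barrel mouth at (389,203) with the white spacer inside. The shank tip hangs at about (392,290). Now I'll measure the barrel relative to the shank in the tool frame.

Run:
```python
from h import *
from scipy.optimize import least_squares
c=dict(np.load("w4.npz")); im=c["image"]
W=pts(c); c2=dict(c); c2["cam_to_world"]=c["hand_eye"]; T=pts(c2)
for u,v in [(389,203),(389,175),(392,285),(392,300),(395,320),(360,190),(445,215)]: print(u,v,W[int(v/1.5),int(u/1.5)].round(1),T[int(v/1.5),int(u/1.5)].round(1))
# barrel
b=W[134,259][:2]
w=W; r=np.hypot(w[...,0]-b[0],w[...,1]-b[1])
m=(r<26)&(w[...,2]>60); z=w[...,2][m]; print(np.histogram(z,bins=np.arange(60,116,2)))
ring=(r<26)&(abs(w[...,2]-73)<2.5); print("ring",np.median(w[...,2][ring]),ring.sum())
base=(r<90)&(abs(w[...,2]-12)<3); print("base",np.median(w[...,2][base]),cv2.minAreaRect(W[base][:,:2].astype(np.float32)))
tab=(abs(w[...,2])<3); print("table",np.median(w[...,2][tab]))
zt=np.percentile(z,98); 
for lo in (3,):
    mm=(r<22)&(w[...,2]>zt-lo); q=T[mm]; 
    print("mouth z",zt,np.median(w[...,2][mm]),"n",mm.sum(),"tool",cv2.minEnclosingCircle(q[:,1:].astype(np.float32)),"world",cv2.minEnclosingCircle(W[mm][:,:2].astype(np.float32)))
# shank in tool frame
m=(T[...,0]>15)&(T[...,0]<95)&(np.hypot(T[...,1],T[...,2])<14)&(W[...,2]>110)
v,u=np.where(m);print("shank px",m.sum(),v.min()*1.5,v.max()*1.5,u.min()*1.5,u.max()*1.5)
q=T[m]; q=q[(q[:,0]>20)&(q[:,0]<84)]; print(q[:,0].min(),q[:,0].max())
f=lambda p:np.hypot(q[:,1]-p[0]-p[2]*(q[:,0]-50),q[:,2]-p[1]-p[3]*(q[:,0]-50))-7
s=least_squares(f,[0,0,0,0],loss="soft_l1"); print("axis at 50",s.x, "at 85",s.x[:2]+35*s.x[2:],np.std(f(s.x)))
print("max x",np.percentile(T[m][:,0],[50,95,99]))
cv2.imwrite("pics/w4c.png",cv2.resize(im[90:250,200:330],None,fx=4.5,fy=4.5,interpolation=cv2.INTER_CUBIC)[:600])
```

```text
389 203 [536.3 -80.5  39. ] [176.1  28.9  -2.5]
389 175 [527.2 -58.7 105.3] [109.8  52.5  -2.1]
392 285 [ 547.2 -101.2  133.1] [82.   5.5 -0.7]
392 300 [ 547.2 -101.   154.1] [61.   5.6 -0.7]
395 320 [ 548.2 -100.7  176. ] [39.1  5.6  0.4]
360 190 [517.2 -75.5  70.7] [144.3  41.1 -18. ]
445 215 [565.3 -69.6  72.4] [142.7  27.3  28.5]
(array([  0,   3,   4,  37,  70, 124, 603,  57,  11,  10,  19,  13,  26,
        89, 263,  39,  22,  19,  26,  23,  23,  57, 545, 338,   1,   0,
         0]), array([ 60,  62,  64,  66,  68,  70,  72,  74,  76,  78,  80,  82,  84,
        86,  88,  90,  92,  94,  96,  98, 100, 102, 104, 106, 108, 110,
       112, 114]))
ring 72.84598570903003 776
base 11.00009096723386 ((533.3092041015625, -72.80744171142578), (109.22344970703125, 119.56781005859375), 82.23271179199219)
table -1.005991944693477
mouth z 299.6587965640656 298.67376168767 n 1194 tool ((17.20745849609375, -2.5108156204223633), 17.84061622619629) world ((540.9161376953125, -91.09988403320312), 17.840368270874023)
shank px 562 283.5 328.5 373.5 408.0
32.86817184937706 83.92718053832036
axis at 50 [-1.61603683 -1.14584248  0.00252923 -0.00179611] at 85 [-1.52751362 -1.20870645] 0.20311606159027093
max x [56.21096773 80.62311392 83.68350346]
```

View pics/w4c.png

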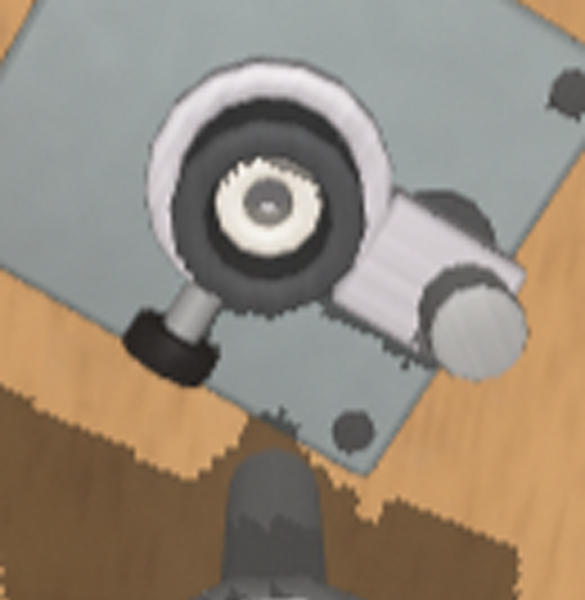

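Run:
```python
from h import *
c=dict(np.load("w4.npz")); W=pts(c); c2=dict(c); c2["cam_to_world"]=c["hand_eye"]; T=pts(c2)
r=np.hypot(W[...,0]-533.5,W[...,1]+71.5)
m=(r<21)&(W[...,2]>102)&(W[...,2]<110); q=T[m]
print("mouth",m.sum(),np.median(W[m][:,2]),np.percentile(W[m][:,2],[5,25,75,95]),cv2.minEnclosingCircle(q[:,1:].astype(np.float32)),cv2.minEnclosingCircle(W[m][:,:2].astype(np.float32)),"tool x",np.median(q[:,0]))
# inner hole: centroid of rim annulus from image mask
mk=np.zeros((384,512),np.uint8); mk[m]=255; cs,h=cv2.findContours(mk,cv2.RETR_CCOMP,cv2.CHAIN_APPROX_NONE)
for k in sorted(cs,key=len)[-2:]: print(len(k),cv2.fitEllipse(k))
m=(r<11)&(W[...,2]>84)&(W[...,2]<93); print("spacer",np.median(W[m][:,2]),cv2.minEnclosingCircle(T[m][:,1:].astype(np.float32)))
```

```text
mouth 941 105.72596394503483 [103.76548513 105.13744864 106.23047954 106.92254018] ((36.83907699584961, -2.277336359024048), 16.264482498168945) ((533.27880859375, -73.07400512695312), 16.264686584472656) tool x 109.3674081805855
76 ((259.064453125, 137.09725952148438), (26.865571975708008, 27.503990173339844), 98.2505874633789)
122 ((259.0784606933594, 136.96104431152344), (42.43516540527344, 42.71936798095703), 1.243473768234253)
spacer 88.65407355690735 ((35.91322708129883, -1.9659826755523682), 9.764501571655273)
```

send_rows(steps=[[[0, 0.012, -0.0003, 0, 0, 0, 1], [0, 0.027, -0.0007, 0, 0, 0, 1], [0, 0.0382, -0.001, 0, 0, 0, 1], [0.006, 0.0382, -0.001, 0, 0, 0, 1], [0.015, 0.0382, -0.001, 0, 0, 0, 1], [0.015, 0.0382, -0.001, 0, 0, 0, 1], [0.015, 0.0382, -0.001, 0, 0, 0, 1], [0.015, 0.0382, -0.001, 0, 0, 0, 1]]])

```text
time_s: 10.22
tcp_pos: [534.1, -71.9, 200.1]
ee_rot: [-94.8, 90.0, -71.4]
force: [0.3, 0.0, -1.0]
opening: 18.5
```

Run:
```python
from h import *
from plant import ctrl
c=shot('w5'); im=c["image"]
a=cv2.resize(im[90:250,190:340],(525,560),interpolation=cv2.INTER_CUBIC)
s=ctrl.read_camera("scene")["image"]; b=cv2.resize(s[175:260,225:265],(264,560),interpolation=cv2.INTER_CUBIC)
cv2.imwrite("pics/w5c.png",np.hstack([a,b]))
```

```text
{'time_s': 10.22, 'joint_pos': [-7.81, 14.53, 105.94, -0.03, 59.52, -31.28], 'tcp_pos': [534.12, -71.92, 200.15], 'ee_rot': [-94.85, 89.98, -71.37], 'force': [0.31, 0.03, -0.96], 'opening': 18.54}
```

View pics/w5c.png

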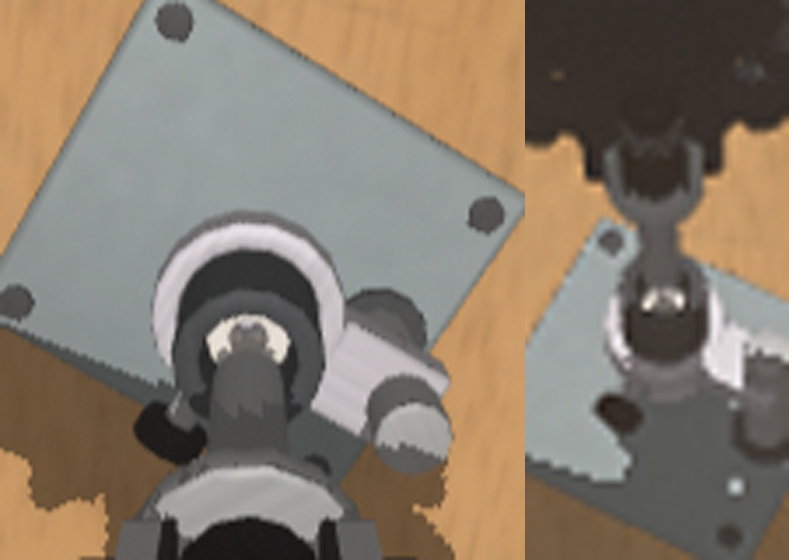

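The wrist view puts the shank's centre line (x≈250) on the barrel's centre (≈248), and the scene view agrees. I'll enter slowly.

send_rows(steps=[[[0.003, 0, 0, 0, 0, 0, 1], [0.006, 0, 0, 0, 0, 0, 1], [0.009, 0, 0, 0, 0, 0, 1], [0.012, 0, 0, 0, 0, 0, 1], [0.015, 0, 0, 0, 0, 0, 1], [0.017, 0, 0, 0, 0, 0, 1], [0.017, 0, 0, 0, 0, 0, 1]]])

```text
time_s: 11.2
tcp_pos: [533.9, -71.7, 182.9]
ee_rot: [-164.1, 90.0, -140.6]
force: [0.4, 0.4, -2.2]
opening: 18.4
```

Run:
```python
from h import *
c=shot('w6'); im=c["image"]
c2=dict(c); c2["cam_to_world"]=c["hand_eye"]; T=pts(c2);W=pts(c)
m=(T[...,0]>80)&(T[...,0]<95)&(np.hypot(T[...,1]+1.5,T[...,2]+1.2)<20)&(np.hypot(T[...,1]+1.5,T[...,2]+1.2)>9)
print("rim tool x",np.median(T[m][:,0]),m.sum(),cv2.minEnclosingCircle(T[m][:,1:].astype(np.float32)),np.median(W[m][:,2]))
cv2.imwrite("pics/w6c.png",cv2.resize(im[90:250,190:340],(525,560),interpolation=cv2.INTER_CUBIC))
```

```text
{'time_s': 11.2, 'joint_pos': [-7.8, 15.69, 106.87, -0.02, 57.45, -31.28], 'tcp_pos': [533.85, -71.69, 182.87], 'ee_rot': [-164.14, 89.97, -140.64], 'force': [0.39, 0.42, -2.19], 'opening': 18.41}
rim tool x 87.26600717990596 295 ((2.6510138511657715, -1.2591347694396973), 15.750297546386719) 95.59723643537987
```

View pics/w6c.png

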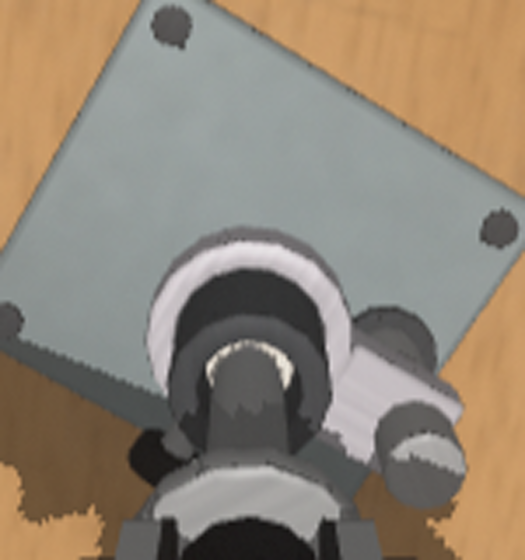

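The shank is about 9 mm in with no side force. I'll bring it onto the spacer and learn the stiffness from the sliding load.

send_rows(steps=[[[0.0015, 0, 0, 0, 0, 0, 1], [0.003, 0, 0, 0, 0, 0, 1], [0.0045, 0, 0, 0, 0, 0, 1], [0.006, 0, 0, 0, 0, 0, 1], [0.0075, 0, 0, 0, 0, 0, 1], [0.009, 0, 0, 0, 0, 0, 1], [0.0105, 0, 0, 0, 0, 0, 1], [0.012, 0, 0, 0, 0, 0, 1]]])

```text
time_s: 12.25
tcp_pos: [534.2, -71.8, 171.9]
ee_rot: [-63.7, 90.0, -40.2]
force: [-3.2, -0.2, 7.7]
opening: 18.6
```

send_rows(steps=[[[0.001, 0, 0, 0, 0, 0, 1], [0.002, 0, 0, 0, 0, 0, 1], [0.003, 0, 0, 0, 0, 0, 1], [0.004, 0, 0, 0, 0, 0, 1], [0.004, 0, 0, 0, 0, 0, 1]]])

```text
time_s: 12.88
tcp_pos: [534.2, -71.8, 167.8]
ee_rot: [-64.8, 90.0, -41.3]
force: [-2.1, 0.2, 5.9]
opening: 18.1
```

Run:
```python
from h import *
shot('w7')
```

```text
{'time_s': 12.88, 'joint_pos': [-7.8, 16.77, 107.62, -0.03, 55.57, -31.28], 'tcp_pos': [534.19, -71.81, 167.8], 'ee_rot': [-64.85, 89.95, -41.35], 'force': [-2.06, 0.15, 5.9], 'opening': 18.1}
```

send_rows(steps=[[[0.002, 0, 0, 0, 0, 0, 1], [0.004, 0, 0, 0, 0, 0, 1], [0.006, 0, 0, 0, 0, 0, 1], [0.008, 0, 0, 0, 0, 0, 1], [0.01, 0, 0, 0, 0, 0, 1], [0.012, 0, 0, 0, 0, 0, 1], [0.014, 0, 0, 0, 0, 0, 1], [0.016, 0, 0, 0, 0, 0, 1], [0.018, 0, 0, 0, 0, 0, 1], [0.02, 0, 0, 0, 0, 0, 1]]])

```text
time_s: 14.18
tcp_pos: [534.3, -71.8, 147.9]
ee_rot: [-61.9, 89.9, -38.4]
force: [-1.5, 0.7, 7.5]
opening: 18.4
```

send_rows(steps=[[[0.001, 0, 0, 0, 0, 0, 1], [0.001, 0, 0, 0, 0, 0, 1]]])

```text
time_s: 14.42
tcp_pos: [534.2, -71.8, 146.8]
ee_rot: [-60.2, 90.0, -36.7]
force: [-1.7, 0.0, 6.1]
opening: 18.5
```

Run:
```python
from h import *
from plant import ctrl
c=shot('w8'); im=c["image"]
c2=dict(c); c2["cam_to_world"]=c["hand_eye"]; T=pts(c2);W=pts(c)
c4=dict(np.load("w4.npz")); c4["cam_to_world"]=c4["hand_eye"]; T4=pts(c4)
for t,n in [(T4,"w4"),(T,"w8")]:
    q=t[214:222,250:270].reshape(-1,3); print(n,"guard tool",np.nanmedian(q,0).round(2))
m=(np.hypot(T[...,1]-0,T[...,2]+1.2)<20)&(T[...,0]>25)&(T[...,0]<60)
print(np.histogram(W[m][:,2],bins=np.arange(85,125,2)))
print(ctrl.state()["force"],ctrl.state()["tcp_pos"])
a=cv2.resize(im[90:250,190:340],(525,560),interpolation=cv2.INTER_CUBIC)
s=ctrl.read_camera("scene")["image"]; b=cv2.resize(s[175:260,225:265],(264,560),interpolation=cv2.INTER_CUBIC)
cv2.imwrite("pics/w8c.png",np.hstack([a,b])); print(ctrl.state()["force"],ctrl.state()["tcp_pos"])
```

```text
{'time_s': 14.42, 'joint_pos': [-7.8, 18.35, 108.58, -0.03, 53.03, -31.28], 'tcp_pos': [534.25, -71.78, 146.77], 'ee_rot': [-60.24, 89.95, -36.74], 'force': [-1.73, 0.04, 6.1], 'opening': 18.52}
w4 guard tool [10.08 14.49 -1.72]
w8 guard tool [ 9.85 14.48 -1.52]
(array([  7,  53,  60,  54,  65,  80,  69,  87,  81, 206, 634,  52,  17,
        15,   5,   0,   0,   0,   0]), array([ 85,  87,  89,  91,  93,  95,  97,  99, 101, 103, 105, 107, 109,
       111, 113, 115, 117, 119, 121, 123]))
[-2.00197019  0.08732515  6.13347926] [534.21537541 -71.78980153 146.72071228]
[-1.61627079  0.25440553  6.39477927] [534.22200475 -71.80098145 146.72773321]
```

View pics/w8c.png

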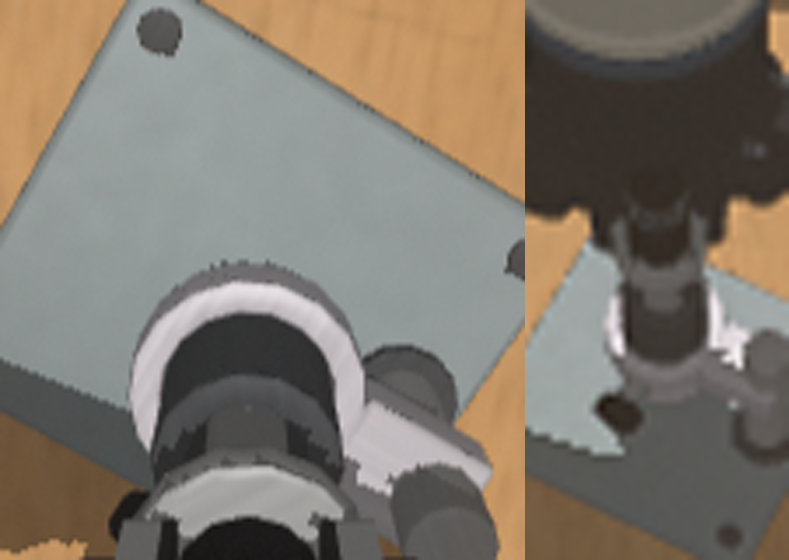

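There's no slip in the grip, and the load is steady at about 8 N. The arm gives about 1 mm per 9–10 N. I'll approach the ledge in small checked steps.

send_rows(steps=[[[0.0005, 0, 0, 0, 0, 0, 1], [0.001, 0, 0, 0, 0, 0, 1], [0.0015, 0, 0, 0, 0, 0, 1], [0.002, 0, 0, 0, 0, 0, 1], [0.0025, 0, 0, 0, 0, 0, 1], [0.0025, 0, 0, 0, 0, 0, 1]]])

```text
time_s: 15.28
tcp_pos: [534.2, -71.8, 144.3]
ee_rot: [-63.9, 90.0, -40.4]
force: [-1.2, -1.1, 6.2]
opening: 18.6
```

send_rows(steps=[[[0.0004, 0, 0, 0, 0, 0, 1], [0.0008, 0, 0, 0, 0, 0, 1], [0.0012, 0, 0, 0, 0, 0, 1], [0.0012, 0, 0, 0, 0, 0, 1]]])

```text
time_s: 15.78
tcp_pos: [534.3, -71.8, 143.1]
ee_rot: [-62.4, 90.0, -38.9]
force: [-1.3, -0.4, 6.4]
opening: 18.1
```

send_rows(steps=[[[0.0004, 0, 0, 0, 0, 0, 1], [0.0008, 0, 0, 0, 0, 0, 1], [0.001, 0, 0, 0, 0, 0, 1], [0.001, 0, 0, 0, 0, 0, 1]]])

```text
time_s: 16.27
tcp_pos: [534.3, -71.8, 142.1]
ee_rot: [-60.6, 90.0, -37.1]
force: [-2.0, -0.5, 6.8]
opening: 18.7
```

send_rows(steps=[[[0.0003, 0, 0, 0, 0, 0, 1], [0.0006, 0, 0, 0, 0, 0, 1], [0.0008, 0, 0, 0, 0, 0, 1], [0.0008, 0, 0, 0, 0, 0, 1]]])

```text
time_s: 16.77
tcp_pos: [534.4, -71.9, 141.8]
ee_rot: [-57.1, 89.9, -33.6]
force: [-3.4, -0.9, 11.8]
opening: 18.9
```

The stop is at TCP z≈141.8, as predicted. The reading is 11.8 N, plus about 1.7 N for the drift's weight. I'll bring it up to about 20 N contact.

send_rows(steps=[[[0.0002, 0, 0, 0, 0, 0, 1], [0.0004, 0, 0, 0, 0, 0, 1], [0.0004, 0, 0, 0, 0, 0, 1]]])

```text
time_s: 17.15
tcp_pos: [534.5, -71.9, 141.7]
ee_rot: [-52.7, 89.9, -29.2]
force: [-4.5, 0.4, 15.1]
opening: 18.7
```

Run:
```python
from plant import ctrl
for i in range(3):
    s=ctrl.state(); print(s["force"].round(2) if hasattr(s["force"],"round") else s["force"],s["tcp_pos"]); ctrl.read_camera("wrist")
```

```text
[-4.5   0.36 15.1 ] [534.51901271 -71.90543058 141.72686181]
[-3.19  0.03 14.07] [534.51950761 -71.88235991 141.72340254]
[-3.49  0.14 14.65] [534.51598686 -71.89252556 141.72341442]
```

send_rows(steps=[[[0.0003, 0, 0, 0, 0, 0, 1], [0.0005, 0, 0, 0, 0, 0, 1], [0.0005, 0, 0, 0, 0, 0, 1]]])

```text
time_s: 17.68
tcp_pos: [534.7, -72.0, 141.6]
ee_rot: [-52.1, 89.9, -28.5]
force: [-4.6, 0.1, 18.4]
opening: 18.5
```

Run:
```python
from plant import ctrl
for i in range(5):
    s=ctrl.state(); print(s["force"].round(2),s["tcp_pos"].round(2)); ctrl.read_camera("wrist")
```

```text
[-4.62  0.05 18.44] [534.67 -71.96 141.6 ]
[-5.07  0.13 19.03] [534.69 -71.95 141.65]
[-4.94  0.51 18.02] [534.68 -71.93 141.64]
[-4.97  0.42 19.85] [534.67 -71.94 141.63]
[-4.75 -0.36 18.3 ] [534.67 -71.96 141.61]
```

Contact is about 18.7 + 1.7 ≈ 20.4 N, so I'll hold it there.

send_rows(steps=[[[0, 0, 0, 0, 0, 0, 1], [0, 0, 0, 0, 0, 0, 1], [0, 0, 0, 0, 0, 0, 1], [0, 0, 0, 0, 0, 0, 1], [0, 0, 0, 0, 0, 0, 1], [0, 0, 0, 0, 0, 0, 1]]])

```text
time_s: 18.68
tcp_pos: [534.7, -71.9, 141.6]
ee_rot: [-49.6, 89.9, -26.0]
force: [-5.3, 0.2, 18.7]
opening: 18.6
```

Now withdraw straight up, then look down the bore from the same viewpoint as before.

send_rows(steps=[[[-0.001, 0, 0, 0, 0, 0, 1], [-0.004, 0, 0, 0, 0, 0, 1], [-0.012, 0, 0, 0, 0, 0, 1], [-0.025, 0, 0, 0, 0, 0, 1], [-0.04, 0, 0, 0, 0, 0, 1], [-0.055, 0, 0, 0, 0, 0, 1], [-0.069, 0, 0, 0, 0, 0, 1], [-0.0755, 0, 0, 0, 0, 0, 1], [-0.0755, 0, 0, 0, 0, 0, 1]]])

```text
time_s: 19.8
tcp_pos: [534.1, -71.7, 215.6]
ee_rot: [-55.2, 89.9, -31.7]
force: [0.1, -0.3, -2.2]
opening: 18.5
```

send_rows(steps=[[[0, -0.012, 0.0003, 0, 0, 0, 1], [0, -0.027, 0.0007, 0, 0, 0, 1], [0, -0.0382, 0.001, 0, 0, 0, 1], [0, -0.0382, 0.001, 0, 0, 0, 1], [0, -0.0382, 0.001, 0, 0, 0, 1], [0, -0.0382, 0.001, 0, 0, 0, 1]]])

```text
time_s: 20.55
tcp_pos: [549.9, -106.0, 215.1]
ee_rot: [-169.0, 90.0, -145.4]
force: [-0.6, 0.0, -2.0]
opening: 18.4
```

```bash
cat >> h.py <<'E'
from scipy.optimize import least_squares
def shank(c):
    c2=dict(c); c2["cam_to_world"]=c["hand_eye"]; T=pts(c2);W=pts(c)
    m=(T[...,0]>32)&(T[...,0]<84)&(np.hypot(T[...,1],T[...,2])<14)&(W[...,2]>110)
    q=T[m]
    f=lambda p:np.hypot(q[:,1]-p[0]-p[2]*(q[:,0]-50),q[:,2]-p[1]-p[3]*(q[:,0]-50))-7
    s=least_squares(f,[0,0,0,0],loss="soft_l1"); print("axis50",s.x.round(4),"at 85",(s.x[:2]+35*s.x[2:]).round(2),m.sum(),"guard",np.nanmedian(T[214:222,250:270].reshape(-1,3),0).round(2)); return s.x
E
python3 - <<'E'
from h import *
c=shot('w9'); im=c["image"]
shank(c)
W=pts(c); r=np.hypot(W[...,0]-533.3,W[...,1]+73)
m=(r<21)&(W[...,2]>102)&(W[...,2]<110); print("mouth",np.median(W[m][:,2]))
m=(r<9.5)&(W[...,2]<100); print("bore",m.sum(),np.histogram(W[m][:,2],bins=np.arange(0,104,4)))
a=cv2.resize(im[90:250,190:340],(525,560),interpolation=cv2.INTER_CUBIC)
from plant import ctrl
s=ctrl.read_camera("scene")["image"]; b=cv2.resize(s[185:260,220:275],None,fx=4.8,fy=4.8,interpolation=cv2.INTER_CUBIC)
b=cv2.copyMakeBorder(b,0,560-b.shape[0],0,0,0);cv2.imwrite("pics/w9c.png",np.hstack([a,b]))
E
```

```text
{'time_s': 20.55, 'joint_pos': [-11.06, 15.44, 102.58, -0.02, 62.0, -34.57], 'tcp_pos': [549.88, -106.05, 215.09], 'ee_rot': [-168.95, 89.98, -145.44], 'force': [-0.56, 0.02, -2.02], 'opening': 18.43}
axis50 [-1.5829e+00 -1.1591e+00  2.0000e-04 -3.0000e-03] at 85 [-1.57 -1.26] 560 guard [10.51 14.43 -1.32]
mouth 105.65209002605205
bore 237 (array([  0,   0,   0,   0,   0,   0,   0,   0,   0,  43,   6,   2,   7,
       127,  51,   0,   0,   0,   1,   0,   0,   0,   0,   0,   0]), array([  0,   4,   8,  12,  16,  20,  24,  28,  32,  36,  40,  44,  48,
        52,  56,  60,  64,  68,  72,  76,  80,  84,  88,  92,  96, 100]))
```

View pics/w9c.png

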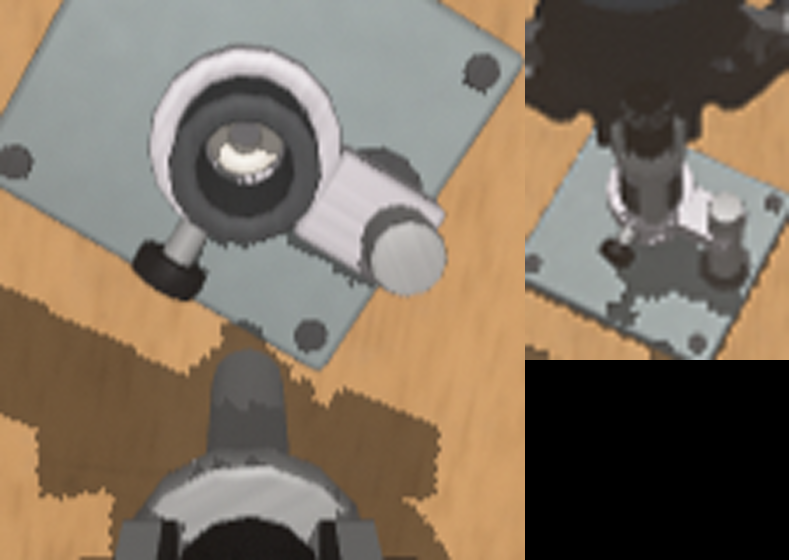

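The spacer's top now reads 50 mm under the mouth (55.6 against 105.7), so it is bedded. The grip hasn't shifted. I'll go back to the rack, stopping 40 mm short to measure the empty hole.

send_rows(steps=[[[0, 0.02, 0.006, 0, 0, 0, 1], [0, 0.05, 0.015, 0, 0, 0, 1], [0, 0.085, 0.025, 0, 0, 0, 1], [0, 0.12, 0.035, 0, 0, 0, 1], [0, 0.155, 0.045, 0, 0, 0, 1], [0, 0.19, 0.055, 0, 0, 0, 1], [0, 0.218, 0.064, 0, 0, 0, 1], [0, 0.23, 0.067, 0, 0, 0, 1], [0, 0.23, 0.067, 0, 0, 0, 1], [0, 0.23, 0.067, 0, 0, 0, 1]]])

```text
time_s: 21.9
tcp_pos: [519.7, 130.7, 215.1]
ee_rot: [-129.1, 90.0, -105.6]
force: [-0.6, -0.7, -1.2]
opening: 18.4
```

send_rows(steps=[[[0, 0, 0, 0, 0, 0, 1], [0, 0, 0, 0, 0, 0, 1], [0, 0, 0, 0, 0, 0, 1]]])

```text
time_s: 22.28
tcp_pos: [519.9, 131.0, 215.1]
ee_rot: [-127.9, 90.0, -104.4]
force: [0.3, 0.1, -1.8]
opening: 18.4
```

Run:
```python
from h import *
c=shot('w10'); im=c["image"]; shank(c)
cv2.imwrite("pics/w10c.png",cv2.resize(im[70:240,180:340],None,fx=3.5,fy=3.5,interpolation=cv2.INTER_CUBIC))
W=pts(c); m=(np.hypot(W[...,0]-491,W[...,1]-193.5)<85)&(abs(W[...,2]-84)<4); print("plate",cv2.minAreaRect(W[m][:,:2].astype(np.float32)),np.median(W[m][:,2]))
```

```text
{'time_s': 22.28, 'joint_pos': [13.99, 13.33, 105.42, -0.02, 61.26, -9.47], 'tcp_pos': [519.88, 130.96, 215.06], 'ee_rot': [-127.89, 89.98, -104.42], 'force': [0.29, 0.1, -1.83], 'opening': 18.37}
axis50 [-1.5863e+00 -1.1516e+00  3.0000e-04 -2.0000e-03] at 85 [-1.58 -1.22] 561 guard [10.88 14.43 -1.52]
plate ((492.2621765136719, 191.02716064453125), (60.23059844970703, 130.7363739013672), 23.480674743652344) 84.02158820430154
```

View pics/w10c.png

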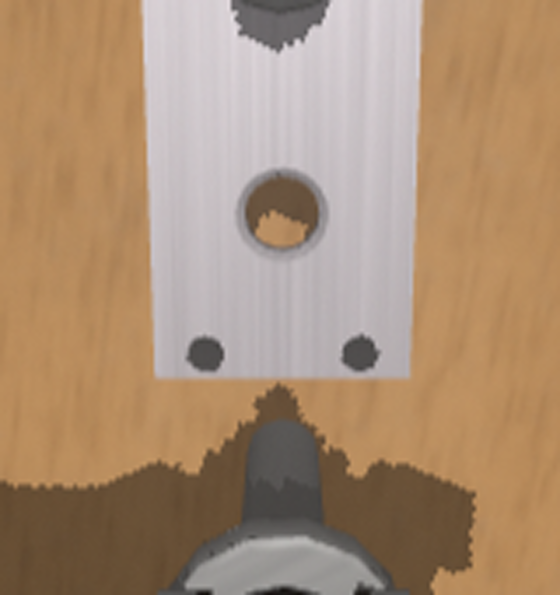

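The hole's chamfered rim is centred at crop (282,214), which is image pixel (260.2,130.8). I'll put that on the plate plane in the tool frame.

Run:
```python
from h import *
c=dict(np.load("w10.npz")); c2=dict(c); c2["cam_to_world"]=c["hand_eye"]; T=pts(c2); W=pts(c)
pl=(abs(W[...,2]-84)<1.5)&(T[...,1]>20)&(T[...,1]<90)&(abs(T[...,2])<28); X=np.median(T[pl][:,0]); print("plate tool x",X)
def ray(u,v,X):
    H=c["hand_eye"]; d=H[:3,:3]@np.array([(u-c["cx"])/c["fx"],(v-c["cy"])/c["fy"],1]); return H[:3,3]+d*(X-H[0,3])/d[0]
print("clicked",ray(260.2,130.8,X))
g=cv2.cvtColor(c["image"],cv2.COLOR_BGR2GRAY)
# outer rim by circle: threshold on saturation for hole; range-based hole mask
mk=((W[...,2]<78)&(np.hypot(T[...,1]-38,T[...,2]+1)<14)).astype(np.uint8); cs,_=cv2.findContours(mk,cv2.RETR_EXTERNAL,cv2.CHAIN_APPROX_NONE); k=max(cs,key=len); e=cv2.fitEllipse(k); print("see-through ellipse",e)
im=cv2.resize(c["image"][100:165,230:292],None,fx=8,fy=8,interpolation=cv2.INTER_CUBIC); cv2.imwrite("pics/hole.png",im)
# draw a projected 17mm & 19mm circle at the clicked centre for check
def proj(P):
    H=np.linalg.inv(c["hand_eye"]); q=H[:3,:3]@P+H[:3,3]; return c["fx"]*q[0]/q[2]+c["cx"],c["fy"]*q[1]/q[2]+c["cy"]
ctr=ray(260.2,130.8,X)
for rad,col in [(8.5,(0,0,255)),(10,(0,255,0))]:
    for t in np.linspace(0,2*np.pi,90):
        u,v=proj(np.array([X,ctr[1]+rad*np.cos(t),ctr[2]+rad*np.sin(t)])); cv2.circle(im,(int((u-230+.5)*8),int((v-100+.5)*8)),1,col,-1)
cv2.imwrite("pics/hole2.png",im)
```

```text
plate tool x 131.04289357267825
clicked [131.04289357  38.97161886  -1.2901437 ]
see-through ellipse ((260.1932067871094, 126.8299331665039), (13.264349937438965, 19.481748580932617), 91.33367156982422)
```

View pics/hole2.png

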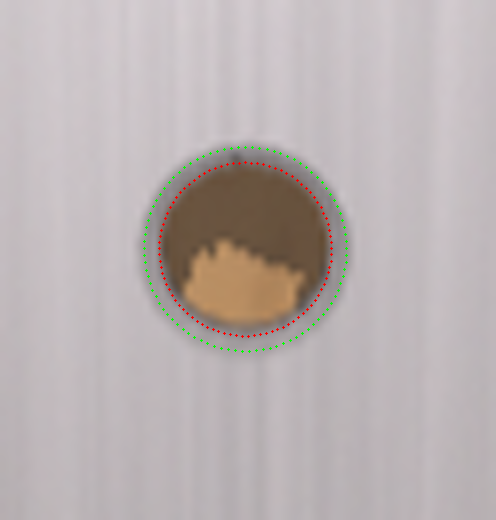

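The r = 10 mm overlay lies on the chamfer rim. The needed shift is dy≈40.4 mm and dz≈0, against 40.0 from retracing. I'll move over and start entering.

send_rows(steps=[[[0, 0.012, 0, 0, 0, 0, 1], [0, 0.028, 0, 0, 0, 0, 1], [0, 0.0403, 0, 0, 0, 0, 1], [0, 0.0403, 0, 0, 0, 0, 1], [0.015, 0.0403, 0, 0, 0, 0, 1], [0.03, 0.0403, 0, 0, 0, 0, 1], [0.038, 0.0403, 0, 0, 0, 0, 1], [0.044, 0.0403, 0, 0, 0, 0, 1], [0.05, 0.0403, 0, 0, 0, 0, 1], [0.05, 0.0403, 0, 0, 0, 0, 1]]])

```text
time_s: 23.58
tcp_pos: [503.6, 168.1, 164.7]
ee_rot: [-166.3, 90.0, -142.8]
force: [0.4, -0.5, -2.0]
opening: 18.8
```

Run:
```python
from h import *
c=shot('w11'); im=c["image"]
cv2.imwrite("pics/w11c.png",cv2.resize(im[100:260,180:340],None,fx=3.5,fy=3.5,interpolation=cv2.INTER_CUBIC))
```

```text
{'time_s': 23.58, 'joint_pos': [18.31, 16.36, 108.68, -0.02, 55.01, -5.17], 'tcp_pos': [503.57, 168.14, 164.7], 'ee_rot': [-166.29, 89.95, -142.79], 'force': [0.39, -0.54, -1.97], 'opening': 18.79}
```

View pics/w11c.png

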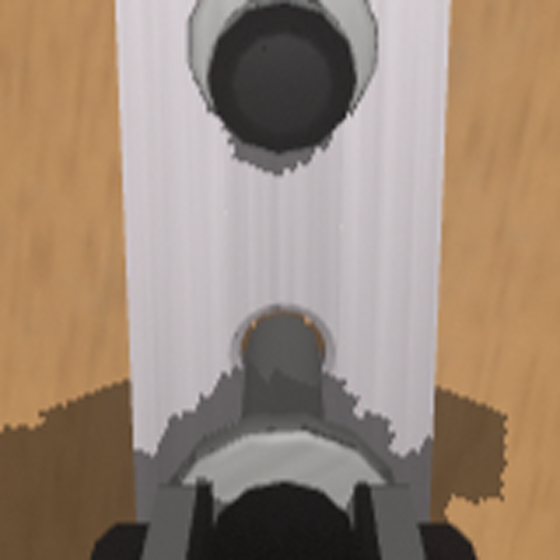

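The tip is about 5 mm inside the hole with no load, so I'll lower the rest of the way.

send_rows(steps=[[[0.008, 0, 0, 0, 0, 0, 1], [0.018, 0, 0, 0, 0, 0, 1], [0.03, 0, 0, 0, 0, 0, 1], [0.042, 0, 0, 0, 0, 0, 1], [0.054, 0, 0, 0, 0, 0, 1], [0.062, 0, 0, 0, 0, 0, 1], [0.067, 0, 0, 0, 0, 0, 1], [0.067, 0, 0, 0, 0, 0, 1]]])

```text
time_s: 24.62
tcp_pos: [503.6, 168.2, 97.8]
ee_rot: [-161.3, 90.0, -137.8]
force: [-0.2, -1.3, -1.9]
opening: 18.6
```

send_rows(steps=[[[0.0007, 0, 0, 0, 0, 0, 1], [0.0014, 0, 0, 0, 0, 0, 1], [0.002, 0, 0, 0, 0, 0, 1], [0.0025, 0, 0, 0, 0, 0, 1], [0.0025, 0, 0, 0, 0, 0, 1]]])

```text
time_s: 25.25
tcp_pos: [503.7, 168.2, 95.6]
ee_rot: [-132.5, 90.0, -109.0]
force: [0.5, 0.3, -0.7]
opening: 18.7
```

send_rows(steps=[[[0.0004, 0, 0, 0, 0, 0, 1], [0.0006, 0, 0, 0, 0, 0, 1], [0.0006, 0, 0, 0, 0, 0, 1]]])

```text
time_s: 25.62
tcp_pos: [503.8, 168.2, 95.2]
ee_rot: [-109.8, 90.0, -86.3]
force: [-0.4, 0.4, 3.4]
opening: 18.8
```

The guard is on the plate (force reversed to +3.4 N). Release, then back straight up.

send_rows(steps=[[[0, 0, 0, 0, 0, 0, 0.7], [0, 0, 0, 0, 0, 0, 0.5], [0, 0, 0, 0, 0, 0, 0.2], [0, 0, 0, 0, 0, 0, 0], [0, 0, 0, 0, 0, 0, 0], [0, 0, 0, 0, 0, 0, 0], [0, 0, 0, 0, 0, 0, 0]]])

```text
time_s: 26.5
tcp_pos: [503.7, 168.2, 94.9]
ee_rot: [-130.6, 90.0, -107.1]
force: [0.3, 0.3, -0.6]
opening: 85.4
```

Run:
```python
from h import *
shot('w12')
```

```text
{'time_s': 26.5, 'joint_pos': [18.32, 22.04, 111.51, -0.02, 46.47, -5.17], 'tcp_pos': [503.7, 168.22, 94.95], 'ee_rot': [-130.61, 89.98, -107.11], 'force': [0.28, 0.32, -0.56], 'opening': 85.43}
```

View pics/w12.png

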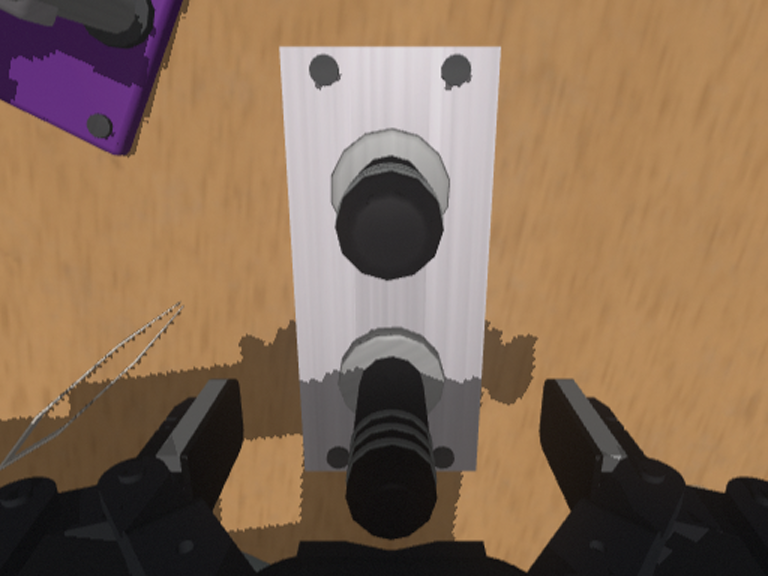

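The fingers are clear on both sides and the drift is hanging at (391,430). I'll rise and check.

send_rows(steps=[[[-0.01, 0, 0, 0, 0, 0, 0], [-0.03, 0, 0, 0, 0, 0, 0], [-0.055, 0, 0, 0, 0, 0, 0], [-0.08, 0, 0, 0, 0, 0, 0], [-0.105, 0, 0, 0, 0, 0, 0], [-0.105, 0, 0, 0, 0, 0, 0], [-0.105, 0, 0, 0, 0, 0, 0], [-0.105, 0, 0, 0, 0, 0, 0]]])

```text
time_s: 27.55
tcp_pos: [503.1, 168.0, 199.1]
ee_rot: [-175.4, 89.9, -151.9]
force: [-0.1, -0.7, -1.1]
opening: 85.5
```

Run:
```python
from h import *
from plant import ctrl
c=shot('w13'); w=pts(c)
for cc in [(503,166.5),(479,221)]:
    for lo,hi in [(142,155),(89,98)]:
        m=(np.hypot(w[...,0]-cc[0],w[...,1]-cc[1])<24)&(w[...,2]>lo)&(w[...,2]<hi); q=w[m]; print(cc,lo,m.sum(),np.median(q[:,2]).round(2),cv2.minEnclosingCircle(q[:,:2].astype(np.float32)))
s=dict(ctrl.read_camera("scene")); cv2.imwrite("pics/s_end.png",cv2.resize(s["image"][80:320,130:450],None,fx=2.4,fy=2.4,interpolation=cv2.INTER_CUBIC))
a=cv2.imread("pics/scene0.png").astype(int); d=np.abs(a-s["image"]).sum(2); 
W=pts(s);m=(np.hypot(W[...,0]-533.5,W[...,1]+70)<9)&(W[...,2]>30)
print("scene bore",np.histogram(W[m][:,2],bins=np.arange(30,116,6)))
```

```text
{'time_s': 27.55, 'joint_pos': [18.32, 13.92, 106.93, -0.02, 59.26, -5.17], 'tcp_pos': [503.09, 168.04, 199.07], 'ee_rot': [-175.42, 89.89, -151.92], 'force': [-0.13, -0.75, -1.13], 'opening': 85.48}
(503, 166.5) 142 755 147.28 ((503.06463623046875, 166.62294006347656), 9.951197624206543)
(503, 166.5) 89 729 91.94 ((502.9951171875, 166.78314208984375), 16.783658981323242)
(479, 221) 142 963 147.32 ((479.18414306640625, 221.06517028808594), 9.936930656433105)
(479, 221) 89 727 91.82 ((479.135498046875, 221.07284545898438), 16.950626373291016)
scene bore (array([0, 0, 0, 0, 0, 0, 0, 1, 0, 1, 0, 0, 0, 1]), array([ 30,  36,  42,  48,  54,  60,  66,  72,  78,  84,  90,  96, 102,
       108, 114]))
```

View pics/s_end.png

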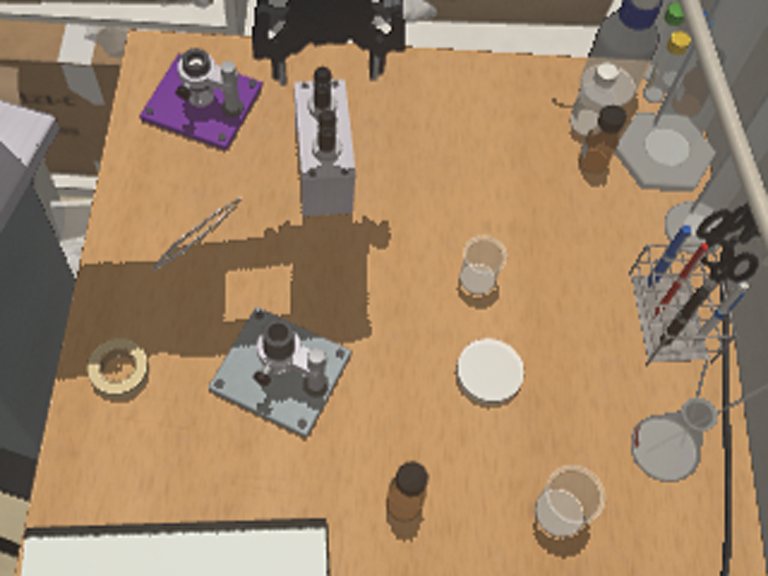

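View pics/w13.png

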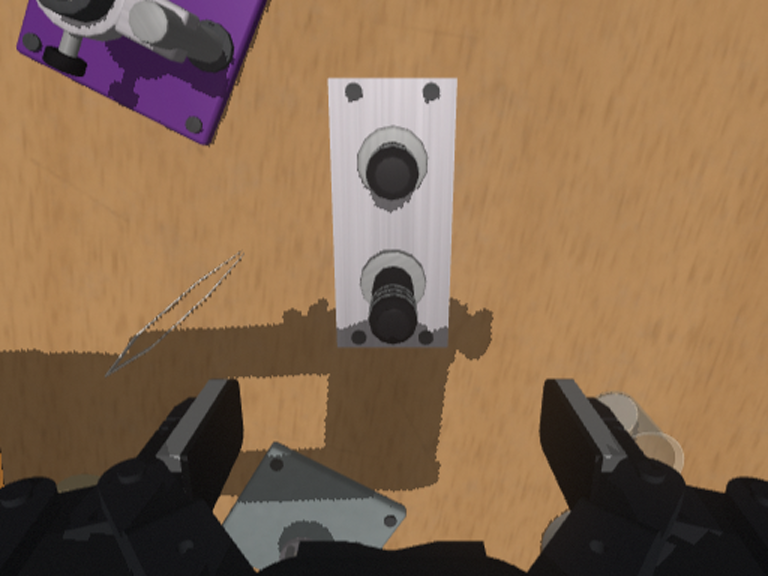

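Both drifts hang with their guards on the plate and at the same height as at the start. Nothing else has moved, so I'm handing in.

```bash
python3 -c "
from plant import ctrl
print(ctrl.finish_job())"
```

```text
the job is handed in; nothing more can be done
None
```

The white spacer is bedded on the ledge and the long drift is hanging back in its hole in the rack. I handed the job in at about 27.6 s of the 67 s allowed.

**What I did:** I picked out the long drift by looking under the rack: its shank reaches down to about 10 mm, the short one stops at about 46 mm. I put the shank into the barrel in the grey stand and slid the spacer down at about 8–9 N until it met the stop, where the geometry said it would be. I then held about 20 N on it (18.7 N measured plus about 1.7 N for the drift's weight) for over a second.

**Last checks:**
- **Spacer:** after I withdrew the drift, its top measured 50 mm under the mouth, which is the bedded depth.
- **Push force:** none of my readings gave more than about 22 N on the spacer. I only had readings at the end of each move and during the hold, so shorter peaks between them were not seen.
- **Side load:** about 5 N sideways showed up during the 20 N hold.
- **Drifts:** both hang with guards on the plate, and their measured positions are within 0.3 mm of where they started.
- **Other objects:** nothing looked moved in the final scene picture, and the gripper was open and clear.

**Disagreements:**
- The wrist camera read heights about 1 mm low and sideways positions about 2 mm off from the other cameras. I positioned the drift relative to the barrel and the hole in the same picture to allow for that.
- The last scene-camera range check down the bore gave too few points to use, so the bedding depth rests on the wrist view and the stop position.

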